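Shift the roller mixer's gear lever through its H-gate

TASK

Shift the tube roller mixer's gear lever into the slot whose plate carries three raised bars: push it out of the slot it stands in, across the neutral channel, and fully home to the end of that slot. Push it with the fingertips or the outside of the fingers and do not force it; the lever must never be gripped between the fingers, and the bottles, tip box and marker beside the mixer stay where they are. Then draw the hand clear of the lever.

Things in the scene. Friction and masses are not known exactly. Their poses are not given: they have to be found in the camera images.
- mixer: White tube roller mixer, fixed to the worktop. Origin: on the worktop under the centre of the H-gate; x runs away from the robot at yaw 0 (far), y to its left, z up. Deck 150 mm (x) by 130 mm (y) about the origin, with the aluminium gate plate on top, at z = 75 mm. Behind it, from x = 74 to 186 mm, rollers and two tubes, all below 75 mm.
- gate (a point): Centre of the H-gate, at the plate's top face, 75 mm over the worktop. The solid gate: a neutral channel along the mixer's y, 16 mm wide; at its ends two rails along x, 16 mm wide, centred on y = +19 and -19 mm, which reach to x = +26.5 and -26.5 mm. So four slots: far left, near left, far right, near right. The lever can change rails only along the neutral channel.
- lever_pivot (a point): Point about which the lever tips both ways: 60 mm below the gate's centre, inside the mixer, 115 mm from the ball's centre. With f = lever_fore and c = lever_cross the ball is at 115 mm * (sin f, sin c cos f, cos c cos f) from here in the mixer's axes. The pivot has friction: the lever stays where it is left; about 1 to 3 N at the ball moves it.
- lever: The gear lever: black ball knob, 28 mm diameter, on a 9 mm steel shaft. Origin: the ball's centre; z axis along the shaft, up. Starts in the far left slot, at or near its end. Ball in the mixer frame: x = +-39, y = +-33, z = 117 mm when fully home; x = 0, y = +-35, z = 125 mm in neutral at a rail; z = 130 mm upright. Play at the ball: about 6 mm each way across channel or slot.
- lever_shaft (a point): A point on the lever's shaft, 30 mm below the centre of the ball along the shaft.
- lever_fore (a joint): Tip of the lever along the slots, rad: 0 in neutral, positive towards the mixer's +x (far slots), negative to the near slots. About +0.35 or -0.35 when fully home; play of about 0.05 either way in the neutral channel.
- lever_cross (a joint): Tip of the lever along the neutral channel, rad: 0 at mid gate, positive to the mixer's left (+y). The rails are at about +0.31 and -0.31, with about 0.05 of play.
- plate_three: White plate 16 mm (x) by 32 mm (y), 2 mm thick, with THREE raised black bars side by side, on the gate plate just beyond the end of the slot it names: the slot to reach. Origin: centre of its underside. It is at the far or the near end of the right rail, differing from start to start: x = +-61, y = -32 mm of the mixer.
- plate_one: The same plate with ONE raised bar, at the other end of the right rail. Origin: centre of its underside.
- plate_two: The same plate with TWO raised bars, at one end of the left rail. Origin: centre of its underside.
- plate_four: The same plate with FOUR raised bars, at the other end of the left rail. Origin: centre of its underside.
- small_bottle: Small white reagent bottle, 31 mm diameter, 66 mm tall, loose, standing to the right of the mixer. Origin: centre of its underside. Leave it alone.
- dropper: Slim white dropper bottle, 36 mm diameter, 102 mm tall, loose, standing to the left of the mixer's deck. Origin: centre of its underside. Leave it alone.
- tip_box: Pipette tip box with a peach lid, 122 by 90 by 62 mm, loose, lying to the left of the rollers. Origin: centre of its underside. Leave it alone.
- marker: Black felt marker, 130 mm long, 16 mm thick, loose, lying to the right of the mixer. Origin: centre of its underside. Leave it alone.

How it is judged:
At the end, for the whole second after the job is handed in: The lever is home in the slot of the three-bar plate: seen from above its ball's centre is within 28 mm of that plate's centre (22 mm when hard against the slot's end, so within about 6 mm of the end), lever_cross is below -0.2, and the ball is at rest (under 10 mm/s) (horizontal distance between lever and plate_three below 0.028 m and value of joint lever_cross below -0.2 rad and linear speed of lever below 0.01 m/s); the robot touches nothing.
It fails at once if the lever is gripped between the fingers (contact force between the fingers and lever above 0.5 N and (distance between the grasp point and lever below 0.014 m or distance between the grasp point and lever_shaft below 0.009 m)).
It fails at once if the lever is forced (pushed with more than 60 N) (contact force between any of the fingers, the arm and lever above 60 N).
It fails at once if a bottle, the tip box or the marker is moved by more than 15 mm (distance of any of small_bottle, dropper, tip_box, marker from where it was at the start of the episode above 0.015 m).
It also fails if it takes over 58 s, if anything falls off the work surface, if the arm or the gripper's body presses on something with over 40 N, if the wrist force passes 120 N, or if a joint passes its speed limit or range.

ROBOT

A 6-joint arm with a two-finger parallel gripper is mounted at the origin on a cart in front of the work surface, level with it; the furniture and walls round the work are solid. World frame = base frame: x ahead of the robot, y to its left, z up, the work surface at z = 0. Lengths are in m, angles in rad, forces in N, time in s.
With the tool pointing down it reaches from about 0.35 to 0.775 m from the base axis. Payload 7.3 kg.
Tool frame: the origin (TCP) lies at the very end of the fingers, on their centre line; the grasp point (between the pads) lies 19 mm behind it; z points along the fingers, y is the line along which they close (so a half turn about z gives the same grasp; the last joint's range is limited). The gripper opens to 92 mm and grips with 3 to 60 N. Pads are 19 mm wide; open, the fingers measure 130 mm over their backs; the gripper's body (75 mm by 190 mm) begins 47 mm behind the grasp point.
Start: joints at [-1.469, 0.342, 1.524, -0, 1.275, -0.146], TCP at [0.129, -0.509, 0.196] pointing down, gripper open.
Joint ranges: [-2.53, 2.53], [-0.77, 2.02], [0.04, 2.7], [-1, 4.14], [0.28, 2.66], [-3.11, 3.11]. Speed limits (rad/s): [2.57, 2.57, 3.14, 3.14, 3.14, 3.14].

INTERFACE

Orientations are given as [roll, pitch, yaw] about the fixed x, y, z axes, in that order (R = Rz(yaw) Ry(pitch) Rx(roll)).
In Python, from cell import robot, read_camera, get_calibration gives the robot as it stands. The module is installed in compiled form; this text tells all that it offers.
- The arm moves only by the tool send_rows, never from a script. Its argument "plan" is a list of rows, each a list of 2 entries, a list of its own where there are three numbers: the shift along the tool's x, y, z as a fraction of full scale, then the turn, a rotation vector about the tool's x, y, z as a fraction of full scale. A call has exactly 10 rows; each row shifts and turns the commanded pose from where the row before left it, along the tool's axes as they then stand; what a row does not reach is not made up. Full scale, the value 1, is 0.025 m for a shift and 90 degrees for a turn. A row lasts 1/8 s, in which the tool goes at most 62.5 mm and 10.7 degrees, less where a joint would pass 70% of its speed; a pose out of reach is approached as far as the arm can. A call with a number of a shift or a turn outside -1 to 1 is refused whole. A call with a gripper value outside its range is refused whole. "gripper" is the opening, from -1 (shut) to 1 (fully open), so that 0 is half open, set as the call begins (left out, the last holds). The fingers move at their own pace and stop on an object; "force" is the grip in N (left out, the last holds). Time passes only in rows, so rows that do not move let the fingers close, or fill a call up. It gives the time, the measured TCP pose, the force, the opening and the grip force at its end, in the units of the state.
- robot.observe(): the state, without advancing time (a new reading comes with each control period).
- read_camera(name): name is "scene" or "side" or "wrist"; returns (picture, depth): 384x512x3 uint8, blue, green, red; 384x512 float32, m along the optical axis (not along the pixel's ray), 0 where there is no reading.
- get_calibration(name): a dict with "intrinsics" (3x3 intrinsics, pixels), "rvec" (rotation vector, rad) and "tvec" (3), from world to camera coordinates, as OpenCV has them. Camera axes: x right, y down, z forward; pixel columns grow to the right and rows downward; lengths in m; the calibration is good to about 2 mm. A picture is of the moment at which its call begins: read the wrist's pose just before it. get_calibration takes no time and is no camera call; for the wrist camera it gives the pose at the moment of the call.
- robot.hand_in(): hands the job in; it is judged then, once.
The state is a dict: "time": time; "qpos": joint angles; "qvel": joint speeds; "joint_efforts": joint torques, N m; "tool_pos": TCP position; "tool_rot": TCP orientation; "contact_force": force on the tool from outside, world axes, zero at the start; "torque": the same for the moment, N m; "opening": finger opening in m; "grip_force": force on a finger pad.
Only numpy, scipy, OpenCV 4.12 (cv2) and the standard library are available. Lean on these libraries where they do the work, as an engineer would, in place of code of your own. Each camera call takes 0.05 s, during which the arm holds its last target. There are 200 camera calls.

## Working session

There is one attempt and no reset: what is moved stays moved. The work goes in short steps, Python scripts to look and compute and a tool call to move; the robot and the scene stay as the last step left them, time stands still between calls to the robot, and variables do not carry over. Pictures are saved under pics/ and viewed, at most 10 in all, crops included, and the job is handed in when it is done.

Besides the shell and the picture viewer there is one more tool, called after ">>>" in YAML: its name, and indented under it one key for each argument. send_rows: Moves the arm, as the interface text tells. Shift numbers are shares of 0.025 m and turn numbers shares of 90 degrees, none past 1 either way. Its arguments: {"type":"object","properties":{"plan":{"type":"array"},"gripper":{"type":"number"},"force":{"type":"number"}},"required":["plan"]}

```bash
mkdir -p pics; cat > h.py <<'E'
import numpy as np, cv2
from cell import robot, read_camera, get_calibration
def grab(n):
    c=get_calibration(n); p,d=read_camera(n)
    return p,d,c
def pts(d,c):
    K=c["intrinsics"]; R=cv2.Rodrigues(np.array(c["rvec"],float))[0]; t=np.array(c["tvec"]).ravel()
    v,u=np.mgrid[:d.shape[0],:d.shape[1]]
    P=np.stack([(u-K[0][2])/K[0][0]*d,(v-K[1][2])/K[1][1]*d,d],-1)
    return (P-t)@R
E
python3 - <<'E'
from h import *
o=robot.observe(); print(o["time"],o["tool_pos"],o["tool_rot"],o["opening"])
a=[]
for n in("scene","side"):
    p,d,c=grab(n); np.savez(n,p=p,d=d,K=c["intrinsics"],r=c["rvec"],t=c["tvec"]); a.append(p)
    R=cv2.Rodrigues(np.array(c["rvec"],float))[0];print(n,-R.T@np.array(c["tvec"]).ravel(),c["intrinsics"])
cv2.imwrite("pics/scene.png",a[0]);cv2.imwrite("pics/side.png",a[1])
E
```

```text
0.0 [ 0.1287379  -0.5084854   0.19533433] [-3.14003611e+00 -2.34727718e-04  2.47757798e-01] 0.09170843067649731
scene [ 0.20663612 -0.54603832  0.64405284] [[439.26908843   0.         253.05732522]
 [  0.         439.26908843 194.69077016]
 [  0.           0.           1.        ]]
side [ 0.15699589 -0.3307453   0.75909507] [[378.89221223   0.         250.64573355]
 [  0.         378.89221223 193.66176057]
 [  0.           0.           1.        ]]
```

View pics/scene.png

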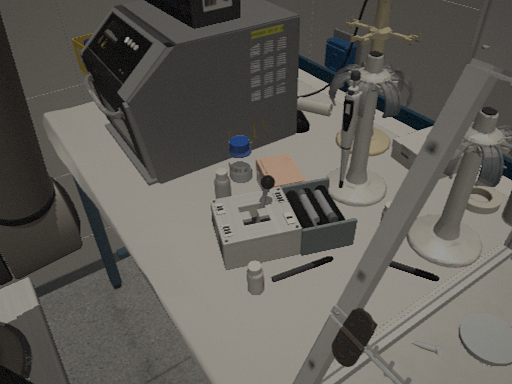

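View pics/side.png

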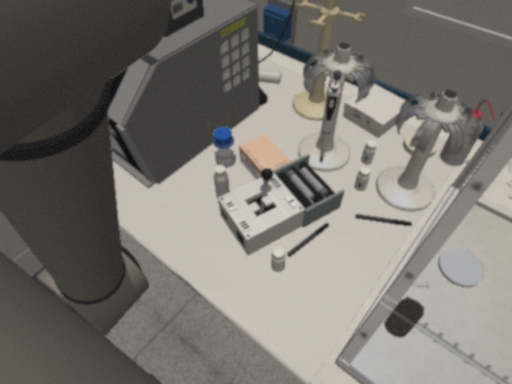

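The scene view shows the mixer at about (255,220), with the ball at (267,182), the dropper at (222,183), the small bottle at (255,277) and the marker at (303,268). In the side view the ball is at (267,175). Next I enlarge the gate and measure the deck.

```bash
python3 - <<'E'
from h import *
out=[]
for n,(x0,x1,y0,y1) in dict(scene=(200,360,165,265),side=(210,345,155,250)).items():
    z=np.load(n+".npz"); p,d=z["p"],z["d"]
    W=pts(d,dict(intrinsics=z["K"],rvec=z["r"],tvec=z["t"]))
    cv2.imwrite(f"pics/{n}_c.png",cv2.resize(p[y0:y1,x0:x1],None,fx=5,fy=5,interpolation=cv2.INTER_CUBIC))
    m=np.zeros(d.shape,bool); m[y0:y1,x0:x1]=1
    dk=m&(abs(W[...,2]-.075)<.005)&(d>0)
    N,L,S,_=cv2.connectedComponentsWithStats(dk.astype(np.uint8)); k=1+S[1:,4].argmax()
    q=W[L==k]; r=cv2.minAreaRect((q[:,:2]*1000).astype(np.float32)); print(n,"deck",r,np.median(q[:,2]),len(q))
    print(" corners",cv2.boxPoints(r).tolist())
    g=p.max(-1)
    b=m&(W[...,2]>.1)&(W[...,2]<.15)&(g<70)&(d>0)
    N,L,S,C=cv2.connectedComponentsWithStats(b.astype(np.uint8))
    for i in range(1,N):
        if S[i,4]>15:print(" ball",S[i],C[i],W[L==i].mean(0),W[L==i].max(0),W[L==i].min(0))
E
```

```text
scene deck ((606.1807250976562, -33.58238220214844), (144.95303344726562, 259.8784484863281), 71.22965240478516) 0.07509148733198122 3704
 corners [[459.83099365234375, -60.393009185791016], [705.8880615234375, -144.01559448242188], [752.5304565429688, -6.771755218505859], [506.473388671875, 76.850830078125]]
 ball [261 176  14  15 147] [267.1292517  182.19047619] [5.96707364e-01 2.68815161e-05 1.22951009e-01] [0.60965083 0.01364379 0.13402431] [ 0.58794735 -0.00925536  0.10513193]
side deck ((604.9896850585938, -34.421173095703125), (142.78761291503906, 260.3088073730469), 71.58152770996094) 0.07426838827246676 3066
 corners [[458.9453125, -61.034847259521484], [705.9195556640625, -143.28070068359375], [751.0340576171875, -7.807498931884766], [504.059814453125, 74.4383544921875]]
 ball [261 170  11  11  86] [266.3255814  174.40697674] [5.94819878e-01 4.33428925e-04 1.23876495e-01] [0.60477412 0.01319718 0.13156104] [ 0.58796496 -0.00871644  0.10900822]
```

View pics/scene_c.png

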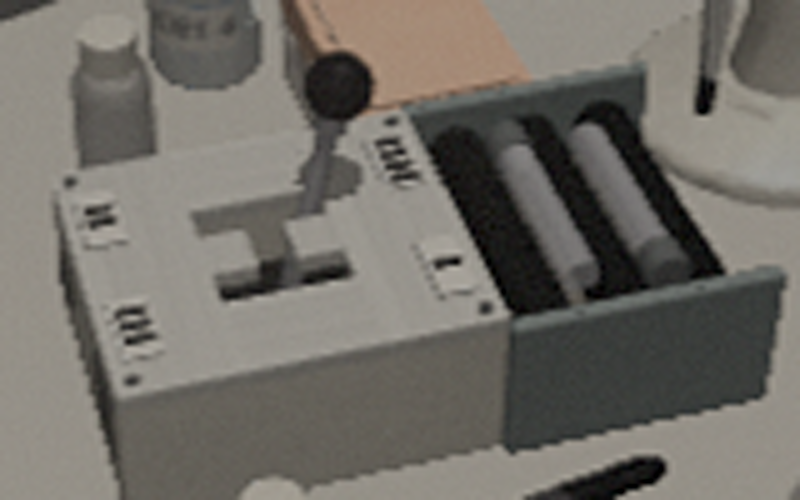

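View pics/side_c.png

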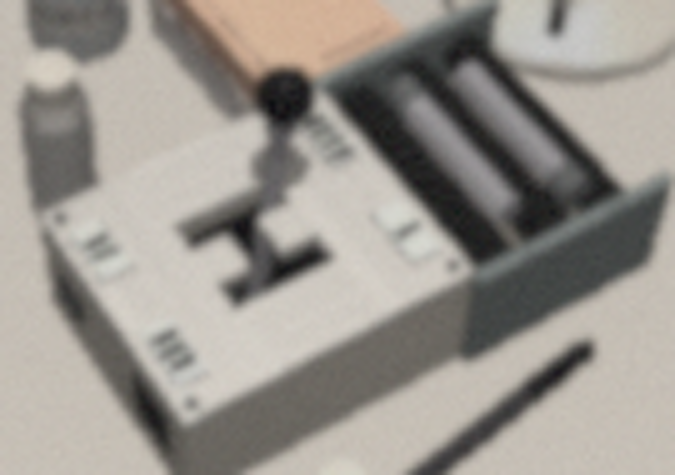

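The three-bar plate is at the near right: (137,325) in the scene crop and (175,355) in the side crop. One bar is far right, two near left and four far left, where the lever stands. I'll get the mixer pose from the deck screws and the plates.

```bash
cat >> h.py <<'E'
def ray(z,uv,h):
    K=z["K"];R=cv2.Rodrigues(z["r"].astype(float))[0];C=-R.T@z["t"].ravel()
    v=np.c_[np.atleast_2d(uv),np.ones(len(np.atleast_2d(uv)))]@np.linalg.inv(K).T@R
    return C+v*((h-C[2])/v[:,2])[:,None]
E
python3 - <<'E'
from h import *
# order NL, NR, FR, (FL) screws ; then plates 2,3,1,(4)
S=dict(scene=((200,165),[(70,182),(132,380),(485,308),(391,120),(103,225),(137,328),(450,267),(398,162)]),
       side=((210,155),[(61,219),(192,404),(454,266),None,(103,248),(176,358),(405,232),None]))
for n,(o,q) in S.items():
    z=np.load(n+".npz")
    for i,a in enumerate(q):
        if a: print(n,i,(ray(z,(np.array(a)+.5)/5-.5+o,.076)[0][:2]*1000).round(1))
    # ball two-view rays: at z .117
    print("ball", ray(z,[(267.1,182.2)] if n=="scene" else [(266.3,174.4)],.117)*1000)
    W=pts(z["d"],dict(intrinsics=z["K"],rvec=z["r"],tvec=z["t"]))
    v,u=(182,267) if n=="scene" else (174,266); print("ball depth pt",W[v,u])
E
```

```text
scene 0 [509.  62.]
scene 1 [471.2 -47.3]
scene 2 [598.5 -91.8]
scene 3 [637.2  18.8]
scene 4 [506.3  31.8]
scene 5 [486.8 -25.3]
scene 6 [601.8 -66.3]
scene 7 [623.3  -4.6]
ball [[601.11848063   6.28151812 117.        ]]
ball depth pt [ 0.59437251 -0.00283456  0.1262921 ]
side 0 [508.   59.4]
side 1 [470.5 -49.6]
side 2 [598.6 -93.7]
side 4 [507.9  33.7]
side 5 [483.8 -29.5]
side 6 [600.2 -65.8]
ball [[599.55513972   4.08307265 117.        ]]
ball depth pt [5.93746894e-01 5.46628851e-04 1.26150110e-01]
```

```bash
python3 - <<'E'
from h import *
ex=np.array([.945,-.327]);ey=np.array([.327,.945]);c=np.array([.5536,-.0158])
for n in("scene","side"):
    z=np.load(n+".npz");W=pts(z["d"],dict(intrinsics=z["K"],rvec=z["r"],tvec=z["t"]))
    k=(z["d"]>0)&(W[...,2]>.09)&(W[...,2]<.6); P=W[k]; m=np.c_[(P[:,:2]-c)@ex,(P[:,:2]-c)@ey,P[:,2]]
    near=(abs(m[:,0])<.25)&(abs(m[:,1])<.3)
    cells={}
    for a,b,h in m[near]: cells.setdefault((int(a//.04*4),int(b//.04*4)),[]).append(h)
    print(n,"mixer-frame cells cm: max z mm",{k:int(max(v)*1000) for k,v in sorted(cells.items()) if len(v)>5})
    d=np.array([.718,.696]);r=P[:,:2]-[.129,-.509];s=r@d;l=r@[.696,-.718]
    q=P[(s>0)&(s<.6)&(abs(l)<.15)&(P[:,2]>.13)]
    print(len(q)); 
    cc={}
    for a in q: cc.setdefault(tuple((a[:2]//.05*5).astype(int)),[]).append(a[2])
    print({k:(int(min(v)*1000),int(max(v)*1000),len(v)) for k,v in cc.items() if len(v)>5})
E
```

```text
scene mixer-frame cells cm: max z mm {(-28, 28): 181, (-24, 20): 241, (-24, 24): 250, (-24, 28): 256, (-20, 20): 274, (-20, 24): 285, (-20, 28): 288, (-16, 20): 301, (-16, 24): 317, (-16, 28): 324, (-12, 20): 311, (-12, 24): 326, (-12, 28): 326, (-8, 8): 103, (-8, 12): 103, (-8, 24): 326, (-8, 28): 326, (-4, 8): 104, (-4, 12): 103, (-4, 24): 326, (-4, 28): 326, (0, 0): 134, (0, 4): 131, (0, 16): 105, (0, 20): 106, (0, 24): 325, (0, 28): 327, (4, 0): 132, (4, 20): 106, (4, 28): 326, (8, 28): 316, (16, 0): 324, (16, 4): 323, (16, 8): 271, (16, 12): 267, (20, 0): 324, (20, 4): 322, (20, 8): 283, (20, 12): 282, (20, 16): 274, (24, 4): 283, (24, 8): 285, (24, 12): 284, (24, 16): 278}
5642
{(np.int64(50), np.int64(-35)): (312, 366, 417), (np.int64(50), np.int64(-40)): (246, 337, 157), (np.int64(45), np.int64(-35)): (131, 318, 1456), (np.int64(45), np.int64(-40)): (189, 318, 1856), (np.int64(40), np.int64(-35)): (130, 189, 661), (np.int64(40), np.int64(-40)): (159, 216, 731), (np.int64(45), np.int64(-45)): (192, 202, 11), (np.int64(15), np.int64(-50)): (557, 572, 353)}
side mixer-frame cell
[... 290 characters left out ...]
 103, (-4, 24): 327, (-4, 28): 326, (0, 0): 132, (0, 4): 128, (0, 16): 103, (0, 20): 106, (0, 24): 324, (0, 28): 325, (4, 0): 131, (4, 20): 104, (4, 28): 325, (8, 28): 314, (16, 0): 324, (16, 4): 323, (16, 8): 272, (16, 12): 266, (20, 0): 323, (20, 4): 281, (20, 8): 283, (20, 12): 281, (20, 16): 273, (24, 4): 281, (24, 8): 285, (24, 12): 282, (24, 16): 276}
3245
{(np.int64(50), np.int64(-35)): (251, 368, 343), (np.int64(50), np.int64(-40)): (315, 338, 55), (np.int64(45), np.int64(-35)): (136, 319, 1064), (np.int64(45), np.int64(-40)): (180, 320, 895), (np.int64(40), np.int64(-35)): (130, 190, 407), (np.int64(40), np.int64(-40)): (160, 215, 471), (np.int64(45), np.int64(-45)): (190, 202, 10)}
```

>>> send_rows:
  plan:
    - [[0, 0, 0], [0, 0, 0.0925]]
    - [[0, 0, 0], [0, 0, 0.0925]]
    - [[0, 0, 0], [0, 0, 0.0925]]
    - [[0, 0, 0], [0, 0, 0.0925]]
    - [[0, -1, 0], [0, 0, 0]]
    - [[0, -1, 0], [0, 0, 0]]
    - [[0, -1, 0], [0, 0, 0]]
    - [[0, -1, 0], [0, 0, 0]]
    - [[0, -1, 0], [0, 0, 0]]
    - [[0, -1, 0], [0, 0, 0]]
  gripper: -1
  force: 10

```text
time: 1.35
tool_pos: [0.178, -0.3662, 0.1958]
tool_rot: [-3.141, 0.0, -0.333]
contact_force: [0.3, 1.0, -0.1]
opening: 0.0008
grip_force: 0.0
```

>>> send_rows:
  plan:
    - [[0.4, -1, 0], [0, 0, 0]]
    - [[0.4, -1, 0], [0, 0, 0]]
    - [[0.4, -1, 0], [0, 0, 0]]
    - [[0.4, -1, 0], [0, 0, 0]]
    - [[0.4, -1, 0], [0, 0, 0]]
    - [[0.4, -1, 0], [0, 0, 0]]
    - [[0.4, -1, 0], [0, 0, 0]]
    - [[0.4, -1, 0], [0, 0, 0]]
    - [[0.4, -1, 0], [0, 0, 0]]
    - [[0.4, -1, 0], [0, 0, 0]]

```text
time: 2.6
tool_pos: [0.3545, -0.1629, 0.1958]
tool_rot: [-3.142, 0.0, -0.333]
contact_force: [-0.0, 0.4, -1.2]
opening: 0.0009
grip_force: 0.0
```

>>> send_rows:
  plan:
    - [[0.84, -0.95, 0], [0, 0, 0]]
    - [[0.84, -0.95, 0], [0, 0, 0]]
    - [[0.84, -0.95, 0], [0, 0, 0]]
    - [[0.84, -0.95, 0], [0, 0, 0]]
    - [[0.84, -0.95, 0], [0, 0, 0]]
    - [[0.84, -0.95, 0], [0, 0, 0]]
    - [[0.84, -0.95, 0], [0, 0, 0]]
    - [[0.84, -0.95, 0], [0, 0, 0]]
    - [[0.84, -0.95, 0], [0, 0, 0]]
    - [[0.84, -0.95, 0], [0, 0, 0]]

```text
time: 3.85
tool_pos: [0.6309, -0.0074, 0.1954]
tool_rot: [3.141, 0.001, -0.333]
contact_force: [0.3, -0.1, -0.0]
opening: 0.0003
grip_force: 0.0
```

```bash
cat >> h.py <<'E'
def where():
    o=robot.observe(); d=np.array(o["tool_pos"][:2])-[.5536,-.0158]
    print("mixer mm",(d@[.945,-.327]*1000).round(1),(d@[.327,.945]*1000).round(1),"z",o["tool_pos"][2]*1000,"F",np.round(o["contact_force"],1),o["time"],"yaw",o["tool_rot"][2])
E
python3 - <<'E'
from h import *
where()
p,d,c=grab("scene"); cv2.imwrite("pics/s2.png",cv2.resize(p[100:300,170:370],None,fx=3,fy=3,interpolation=cv2.INTER_CUBIC))
E
```

```text
mixer mm 70.3 33.2 z 195.40931946948726 F [ 0.3 -0.1 -0. ] 3.85 yaw -0.3333542230486468
```

View pics/s2.png

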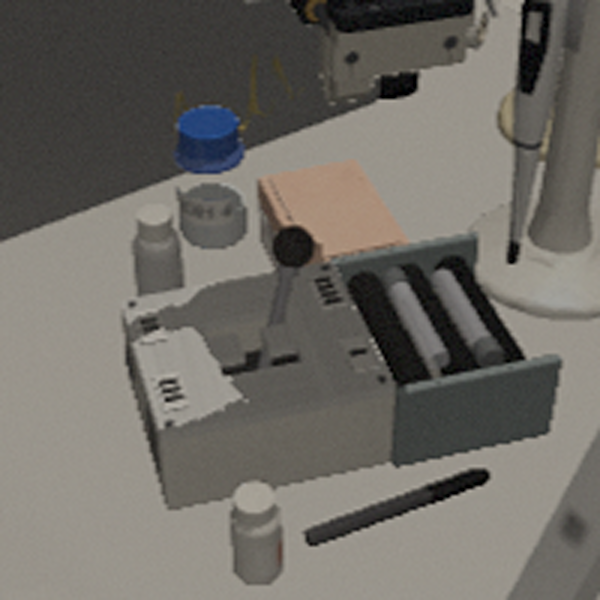

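The hand is above the far side of the ball, which is at (293,247) in the crop. Everything else is unmoved. Now I descend beyond the ball and pull it to neutral.

>>> send_rows:
  plan:
    - [[0, 0, 0.8], [0, 0, 0]]
    - [[0, 0, 0.8], [0, 0, 0]]
    - [[0, 0, 0.8], [0, 0, 0]]
    - [[0, 0, 0.5], [0, 0, 0]]
    - [[0, 0, 0.5], [0, 0, 0]]
    - [[0, 0, 0], [0, 0, 0]]
    - [[-0.2, 0, 0], [0, 0, 0]]
    - [[-0.2, 0, 0], [0, 0, 0]]
    - [[-0.2, 0, 0], [0, 0, 0]]
    - [[0, 0, 0], [0, 0, 0]]

```text
time: 5.15
tool_pos: [0.6159, -0.0029, 0.1114]
tool_rot: [-3.142, -0.0, -0.333]
contact_force: [0.1, -0.5, -0.5]
opening: 0.0006
grip_force: 0.0
```

>>> send_rows:
  plan:
    - [[-0.2, 0, 0], [0, 0, 0]]
    - [[-0.2, 0, 0], [0, 0, 0]]
    - [[-0.2, 0, 0], [0, 0, 0]]
    - [[-0.2, 0, 0], [0, 0, 0]]
    - [[-0.2, 0, 0], [0, 0, 0]]
    - [[-0.2, 0, 0], [0, 0, 0]]
    - [[0, 0, 0], [0, 0, 0]]
    - [[0, 0, 0], [0, 0, 0]]
    - [[0, 0, 0], [0, 0, 0]]
    - [[0, 0, 0], [0, 0, 0]]

```text
time: 6.4
tool_pos: [0.5879, 0.0066, 0.1109]
tool_rot: [3.142, -0.0, -0.333]
contact_force: [0.4, 1.1, -1.2]
opening: 0.0005
grip_force: 0.0
```

```bash
cat >> h.py <<'E'
def ball(n):
    p,d,c=grab(n); W=pts(d,c); P=W-[.5536,-.0158,0]
    mx=P[...,:2]@[.945,-.327];my=P[...,:2]@[.327,.945]
    b=(d>0)&(abs(mx)<.07)&(abs(my)<.06)&(W[...,2]>.108)&(W[...,2]<.15)&(p.max(-1)<70)
    N,L,S,C=cv2.connectedComponentsWithStats(b.astype(np.uint8)); 
    for i in range(1,N):
        if S[i,4]>12:
            q=L==i; print(n,"blob",S[i],"px",C[i].round(1),"surf mm",(mx[q].mean()*1e3).round(1),(my[q].mean()*1e3).round(1))
            z=dict(K=np.array(c["intrinsics"]),r=np.array(c["rvec"]),t=np.array(c["tvec"]))
            g=ray(z,C[i],.123)[0,:2]-[.5536,-.0158]; print("  ray z123:",(g@[.945,-.327]*1e3).round(1),(g@[.327,.945]*1e3).round(1))
    return p
E
python3 - <<'E'
from h import *
where(); ball("scene"); p=ball("side")
E
```

```text
mixer mm 25.1 32.4 z 110.93562712693783 F [ 0.4  1.1 -1.2] 6.4 yaw -0.333466214161086
scene blob [261 175  13  14 143] px [267.1 181.8] surf mm 35.6 29.2
  ray z123: 35.9 30.1
side blob [262 171   7  10  46] px [265.5 175.6] surf mm 30.9 27.8
  ray z123: 30.8 27.6
```

```bash
python3 - <<'E'
from h import *
a=[]
for n,(x,y) in dict(scene=(200,110),side=(200,100)).items():
    p,d,c=grab(n)
    o=robot.observe(); print(n,cv2.projectPoints(np.array([o["tool_pos"]]),np.array(c["rvec"],float),np.array(c["tvec"],float),np.array(c["intrinsics"]),None)[0].ravel()-[x,y])
    a.append(cv2.resize(p[y:y+130,x:x+130],None,fx=3,fy=3,interpolation=cv2.INTER_CUBIC))
cv2.imwrite("pics/s3.png",np.hstack(a))
E
```

```text
scene [61.46373631 76.99267739]
side [62.11355415 78.70359712]
```

View pics/s3.png

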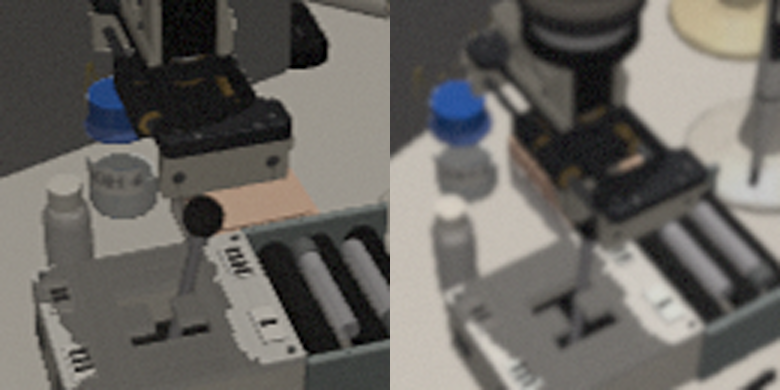

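The ball is still at (204,214) in the left crop, although the hand's pose says it should have pushed it. I'll check where the fingers really are, using depth.

```bash
python3 - <<'E'
from h import *
where()
for n in("scene","side"):
    p,d,c=grab(n); W=pts(d,c); P=W-[.5536,-.0158,0]
    z=np.load(n+".npz")
    ch=(abs(d-z["d"])>.02)&(d>0)&(W[...,2]>.09)&(W[...,2]<.26)
    M=np.stack([P[...,:2]@[.945,-.327],P[...,:2]@[.327,.945],W[...,2]],-1)*1000
    q=M[ch]
    for a in range(90,260,15):
        s=q[(q[:,2]>=a)&(q[:,2]<a+15)]
        if len(s)>3: print(n,a,len(s),"x",np.percentile(s[:,0],[3,50,97]).round(),"y",np.percentile(s[:,1],[3,50,97]).round())
E
```

```text
mixer mm 25.0 32.4 z 110.96978062001696 F [-0.1  0.2 -0.9] 6.6 yaw -0.33348577323669026
scene 90 106 x [-571. -545.    5.] y [351. 771. 783.]
scene 105 106 x [-566. -542.  411.] y [263. 772. 784.]
scene 120 93 x [-561. -539.  373.] y [485. 773. 782.]
scene 135 97 x [-557. -534.  426.] y [ 24. 774. 782.]
scene 150 84 x [-551. -533.  521.] y [222. 776. 784.]
scene 165 76 x [-546. -529.  541.] y [250. 775. 783.]
scene 180 68 x [-541. -526.  570.] y [-362.  777.  785.]
scene 195 124 x [-535.  -10.  148.] y [-76. 165. 784.]
scene 210 511 x [-524.    4.   59.] y [-56. -54. 781.]
scene 225 697 x [-517.    2.   57.] y [-62.   7. 781.]
scene 240 1348 x [-12.  16.  57.] y [-63. -34. 230.]
scene 255 126 x [-512.    9.   48.] y [ 14.  19. 781.]
side 90 224 x [-467. -363.  565.] y [-150.  819.  840.]
side 105 280 x [-467. -333. -218.] y [-153.  698.  839.]
side 120 284 x [-466. -328. -224.] y [-158.  686.  839.]
side 135 267 x [-465. -332.   14.] y [-162.  691.  839.]
side 150 459 x [-476. -330.   18.] y [-166.  387.  842.]
side 165 678 x [-466. -279.   14.] y [-166.  400.  788.]
side 180 836 x [-466. -289. -224.] y [-169.  693.  780.]
side 195 385 x [-469. -277.   49.] y [-177.  324.  750.]
side 210 884 x [-484.  -12.   52.] y [-175.    0.  500.]
side 225 1244 x [-484. -234.   43.] y [-178.   27.  509.]
side 240 2346 x [-467.   -8.   51.] y [-175.   19.  514.]
side 255 457 x [-467. -225.   41.] y [-183.  321.  524.]
```

```bash
python3 - <<'E'
from h import *
for n in("scene","side"):
    p,d,c=grab(n); W=pts(d,c); P=W-[.5536,-.0158,0]
    z=np.load(n+".npz")
    ch=(abs(d-z["d"])>.012)&(d>0)
    M=np.stack([P[...,:2]@[.945,-.327],P[...,:2]@[.327,.945],W[...,2]],-1)*1000
    q=M[ch&(abs(M[...,0]-15)<60)&(abs(M[...,1]-32)<40)]
    for a in range(80,215,8):
        s=q[(q[:,2]>=a)&(q[:,2]<a+8)]
        if len(s)>1: print(n,a,len(s),"x",np.percentile(s[:,0],[3,50,97]).round(),"y",np.percentile(s[:,1],[3,50,97]).round())
E
```

```text
scene 136 3 x [17. 19. 28.] y [26. 27. 28.]
scene 144 5 x [15. 26. 36.] y [21. 24. 24.]
scene 208 19 x [-12. -11.  -4.] y [ 1.  6. 50.]
side 136 3 x [13. 14. 15.] y [28. 34. 35.]
side 144 15 x [13. 14. 15.] y [21. 33. 42.]
side 152 28 x [13. 14. 21.] y [14. 27. 45.]
side 160 21 x [13. 14. 22.] y [13. 18. 34.]
side 168 13 x [13. 14. 16.] y [13. 19. 27.]
side 176 2 x [13. 13. 13.] y [19. 21. 22.]
side 184 4 x [18. 21. 25.] y [12. 12. 12.]
side 200 11 x [12. 15. 37.] y [0. 2. 5.]
side 208 57 x [-12.  -8.  47.] y [-0.  2. 54.]
```

The depth from both cameras puts the real fingertips at z of about 138 mm, although the pose reports 111 mm. The underside of the body at about 205 mm agrees. The tips therefore passed over the ball. I'll treat the height as about 27 mm more than reported, go back beyond the ball, descend and check.

>>> send_rows:
  plan:
    - [[0.5, 0, 0], [0, 0, 0]]
    - [[0.5, 0, 0], [0, 0, 0]]
    - [[0.5, 0, 0], [0, 0, 0]]
    - [[0.4, 0, 0], [0, 0, 0]]
    - [[0, 0, 0], [0, 0, 0]]
    - [[0, 0, 0.3], [0, 0, 0]]
    - [[0, 0, 0.3], [0, 0, 0]]
    - [[0, 0, 0.3], [0, 0, 0]]
    - [[0, 0, 0], [0, 0, 0]]
    - [[0, 0, 0], [0, 0, 0]]

```text
time: 8.05
tool_pos: [0.6328, -0.0088, 0.0886]
tool_rot: [3.142, -0.0, -0.333]
contact_force: [0.4, 0.4, 0.5]
opening: 0.0006
grip_force: 0.0
```

```bash
cat >> h.py <<'E'
def tip(cx,cy):
    for n in("scene","side"):
        p,d,c=grab(n); W=pts(d,c); P=W-[.5536,-.0158,0]; z=np.load(n+".npz")
        M=np.stack([P[...,:2]@[.945,-.327],P[...,:2]@[.327,.945],W[...,2]],-1)*1000
        q=M[(abs(d-z["d"])>.012)&(d>0)&(abs(M[...,0]-cx)<25)&(abs(M[...,1]-cy)<40)&(M[...,2]>85)]
        f=q[q[:,2]<175] if len(q) else q
        if len(f)>4: print(n,"tip z",np.sort(f[:,2])[:4].round(),"x",np.percentile(f[:,0],[5,50,95]).round(),"y",np.percentile(f[:,1],[5,50,95]).round(),len(f))
        g=M[(abs(d-z["d"])>.012)&(d>0)&(abs(M[...,0]-cx)<35)&(abs(M[...,1]-cy+95)<12)&(M[...,2]>100)]
        if len(g)>4: print(n,"body bottom",np.percentile(g[:,2],[2,10,50]).round())
E
python3 - <<'E'
from h import *
where(); tip(72,32)
E
```

```text
mixer mm 72.6 32.5 z 88.6352211280043 F [0.4 0.4 0.5] 8.05 yaw -0.3333304504653076
scene tip z [119. 120. 123. 123.] x [61. 62. 63.] y [29. 37. 50.] 42
scene body bottom [186. 190. 213.]
side tip z [120. 120. 121. 122.] x [60. 62. 73.] y [13. 21. 42.] 105
side body bottom [186. 190. 222.]
```

Confirmed: the tips are at about 118 mm. I go down 10 mm more and push towards neutral.

>>> send_rows:
  plan:
    - [[0, 0, 0.2], [0, 0, 0]]
    - [[0, 0, 0.2], [0, 0, 0]]
    - [[0, 0, 0], [0, 0, 0]]
    - [[-0.2, 0, 0], [0, 0, 0]]
    - [[-0.2, 0, 0], [0, 0, 0]]
    - [[-0.2, 0, 0], [0, 0, 0]]
    - [[-0.2, 0, 0], [0, 0, 0]]
    - [[0, 0, 0], [0, 0, 0]]
    - [[0, 0, 0], [0, 0, 0]]
    - [[0, 0, 0], [0, 0, 0]]

```text
time: 9.4
tool_pos: [0.6135, -0.0023, 0.0781]
tool_rot: [3.141, 0.001, -0.333]
contact_force: [0.1, -0.6, 0.2]
opening: 0.0006
grip_force: 0.1
```

```bash
python3 - <<'E'
from h import *
where(); ball("scene"); ball("side")
E
```

```text
mixer mm 52.2 32.3 z 78.13787387541899 F [ 0.1 -0.6  0.2] 9.4 yaw -0.33342730261406617
scene blob [255 174  14  16 162] px [261.6 181.4] surf mm 24.9 30.3
  ray z123: 26.1 34.5
side blob [257 168  15  14 125] px [262.8 174.4] surf mm 25.6 30.6
  ray z123: 27.6 33.7
```

>>> send_rows:
  plan:
    - [[-0.18, 0, 0], [0, 0, 0]]
    - [[-0.18, 0, 0], [0, 0, 0]]
    - [[-0.18, 0, 0], [0, 0, 0]]
    - [[-0.18, 0, 0], [0, 0, 0]]
    - [[-0.18, 0, 0], [0, 0, 0]]
    - [[-0.18, 0, 0], [0, 0, 0]]
    - [[0, 0, 0], [0, 0, 0]]
    - [[0, 0, 0], [0, 0, 0]]
    - [[0, 0, 0], [0, 0, 0]]
    - [[0, 0, 0], [0, 0, 0]]

```text
time: 10.75
tool_pos: [0.5882, 0.0065, 0.0783]
tool_rot: [3.141, 0.0, -0.333]
contact_force: [-1.0, -0.4, 0.0]
opening: 0.0003
grip_force: 0.0
```

```bash
python3 - <<'E'
from h import *
where(); ball("scene"); ball("side")
E
```

```text
mixer mm 25.4 32.4 z 78.34112182016301 F [-1.  -0.4  0. ] 10.75 yaw -0.3333792979908643
scene blob [241 175  13  17 157] px [247.6 182.4] surf mm -2.7 31.4
  ray z123: -0.8 39.2
side blob [247 173  16  12 114] px [252.8 178.2] surf mm -0.2 30.5
  ray z123: 2.9 35.8
```

>>> send_rows:
  plan:
    - [[0.4, 0, 0], [0, 0, 0]]
    - [[0, 0, -1], [0, 0, 0]]
    - [[0, 0, -1], [0, 0, 0]]
    - [[-0.6, -0.9, 0], [0, 0, 0]]
    - [[-0.76, -0.94, 0], [0, 0, 0]]
    - [[0, 0, 0], [0, 0, 0]]
    - [[0, 0, 0.5], [0, 0, 0]]
    - [[0, 0, 0.5], [0, 0, 0]]
    - [[0, 0, 0.5], [0, 0, 0]]
    - [[0, 0, 0], [0, 0, 0]]

```text
time: 12.1
tool_pos: [0.5798, 0.0574, 0.0893]
tool_rot: [3.141, 0.003, -0.334]
contact_force: [0.3, -0.9, -0.2]
opening: 0.0007
grip_force: 0.0
```

```bash
python3 - <<'E'
from h import *
where(); tip(0,78); ball("scene"); ball("side")
E
```

```text
mixer mm 0.8 77.8 z 89.2657343061443 F [ 0.3 -0.9 -0.2] 12.1 yaw -0.33398025252371033
scene tip z [121. 122. 122. 124.] x [-12.  -2.  10.] y [40. 46. 72.] 36
scene body bottom [187. 191. 214.]
side tip z [121. 122. 123. 124.] x [-13. -10.  -7.] y [41. 71. 86.] 66
side body bottom [188. 192. 221.]
scene blob [241 175  14  17 157] px [247.6 182.4] surf mm -2.6 31.3
  ray z123: -0.8 39.2
side blob [247 177  10   9  55] px [251.9 180.9] surf mm -4.2 27.8
  ray z123: -2.7 30.4
```

>>> send_rows:
  plan:
    - [[0, 0, 0.12], [0, 0, 0]]
    - [[0, 0.2, 0], [0, 0, 0]]
    - [[0, 0.2, 0], [0, 0, 0]]
    - [[0, 0.2, 0], [0, 0, 0]]
    - [[0, 0.2, 0], [0, 0, 0]]
    - [[0, 0.2, 0], [0, 0, 0]]
    - [[0, 0.2, 0], [0, 0, 0]]
    - [[0, 0.2, 0], [0, 0, 0]]
    - [[0, 0.2, 0], [0, 0, 0]]
    - [[0, 0, 0], [0, 0, 0]]

```text
time: 13.55
tool_pos: [0.5731, 0.0203, 0.0945]
tool_rot: [-3.136, -0.015, -0.334]
contact_force: [2.0, 5.9, 29.8]
opening: 0.0002
grip_force: 12.6
```

```bash
python3 - <<'E'
from h import *
where(); ball("scene"); ball("side")
E
```

```text
mixer mm 6.7 40.5 z 94.45792250987975 F [ 2.   5.9 29.8] 13.55 yaw -0.33360416993054987
scene blob [246 182  15  15 152] px [253.1 188. ] surf mm 1.6 6.2
  ray z123: 4.9 19.4
side blob [253 179   5  11  42] px [255.4 183.9] surf mm -5.9 10.6
  ray z123: -0.7 19.1
```

```bash
python3 - <<'E'
from h import *
a=[]
for n,(x,y) in dict(scene=(190,120),side=(190,110)).items():
    p,d,c=grab(n)
    a.append(cv2.resize(p[y:y+130,x:x+100],None,fx=4,fy=4,interpolation=cv2.INTER_CUBIC))
cv2.imwrite("pics/s4.png",np.hstack(a)); tip(6,40)
E
```

```text
scene tip z [85. 86. 86. 87.] x [-8.  2. 13.] y [ 2.  7. 14.] 220
scene body bottom [192. 196. 219.]
side tip z [85. 87. 87. 88.] x [-9. -5.  2.] y [ 4. 14. 43.] 140
side body bottom [191. 195. 227.]
```

View pics/s4.png

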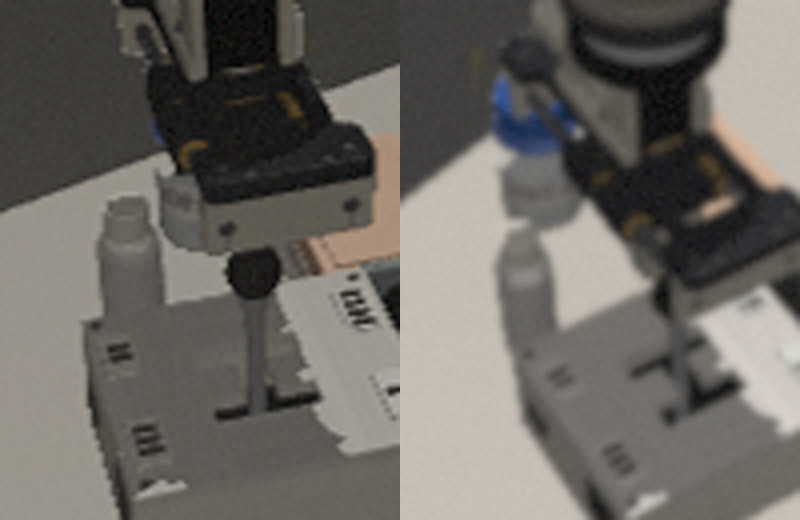

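The left crop shows the ball at (252,272), with the tips on its upper side. They rode up on it, giving 30 N vertically. I'll back off, go lower and push again.

>>> send_rows:
  plan:
    - [[0, -0.4, 0], [0, 0, 0]]
    - [[0, -0.4, 0], [0, 0, 0]]
    - [[0, 0, 0], [0, 0, 0]]
    - [[0, 0, 0.3], [0, 0, 0]]
    - [[0, 0, 0.3], [0, 0, 0]]
    - [[0, 0, 0], [0, 0, 0]]
    - [[0, 0.2, 0], [0, 0, 0]]
    - [[0, 0.2, 0], [0, 0, 0]]
    - [[0, 0.2, 0], [0, 0, 0]]
    - [[0, 0, 0], [0, 0, 0]]

```text
time: 15.1
tool_pos: [0.5693, 0.0243, 0.0733]
tool_rot: [-3.141, -0.001, -0.334]
contact_force: [0.4, -0.4, -0.2]
opening: 0.0006
grip_force: 0.1
```

```bash
python3 - <<'E'
from h import *
where(); ball("scene"); ball("side")
E
```

```text
mixer mm 1.7 43.1 z 73.30355281565332 F [ 0.4 -0.4 -0.2] 15.1 yaw -0.33411475801694857
scene blob [248 190  12   8  55] px [253.9 192.7] surf mm 1.3 0.2
  ray z123: 2.6 5.2
```

>>> send_rows:
  plan:
    - [[0, 0.15, 0], [0, 0, 0]]
    - [[0, 0.15, 0], [0, 0, 0]]
    - [[0, 0.15, 0], [0, 0, 0]]
    - [[0, 0.15, 0], [0, 0, 0]]
    - [[0, 0.15, 0], [0, 0, 0]]
    - [[0, 0.15, 0], [0, 0, 0]]
    - [[0, 0.1, 0], [0, 0, 0]]
    - [[0, 0, 0], [0, 0, 0]]
    - [[0, 0, 0], [0, 0, 0]]
    - [[0, 0, 0], [0, 0, 0]]

```text
time: 16.45
tool_pos: [0.5609, 0.0012, 0.0728]
tool_rot: [3.141, 0.0, -0.333]
contact_force: [-0.1, -0.6, 0.5]
opening: 0.0004
grip_force: 0.0
```

```bash
python3 - <<'E'
from h import *
where(); ball("scene"); ball("side")
E
```

```text
mixer mm 1.3 18.4 z 72.83797059621378 F [-0.1 -0.6  0.5] 16.45 yaw -0.33329085119582413
scene blob [252 199  12   7  52] px [257.4 201.6] surf mm 1.2 -24.1
  ray z123: 1.9 -21.4
```

>>> send_rows:
  plan:
    - [[0, 0.15, 0], [0, 0, 0]]
    - [[0, 0.15, 0], [0, 0, 0]]
    - [[0, 0.15, 0], [0, 0, 0]]
    - [[0, 0.15, 0], [0, 0, 0]]
    - [[0, 0.1, 0], [0, 0, 0]]
    - [[0, 0.1, 0], [0, 0, 0]]
    - [[0, 0, 0], [0, 0, 0]]
    - [[0, 0, 0], [0, 0, 0]]
    - [[0, -0.4, 0], [0, 0, 0]]
    - [[0, -0.4, 0], [0, 0, 0]]

```text
time: 17.8
tool_pos: [0.5614, 0.0019, 0.0731]
tool_rot: [-3.142, -0.0, -0.333]
contact_force: [0.2, -0.4, 0.1]
opening: 0.0005
grip_force: 0.0
```

>>> send_rows:
  plan:
    - [[0, 0, -1], [0, 0, 0]]
    - [[0, 0, -1], [0, 0, 0]]
    - [[0, 0, -0.5], [0, 0, 0]]
    - [[1, 0, 0], [0, 0, 0]]
    - [[0.5, 0.6, 0], [0, 0, 0]]
    - [[0, 1, 0], [0, 0, 0]]
    - [[0, 0.5, 0], [0, 0, 0]]
    - [[0, 0, 0], [0, 0, 0]]
    - [[0, 0, 0], [0, 0, 0]]
    - [[0, 0, 0], [0, 0, 0]]

```text
time: 19.05
tool_pos: [0.5794, -0.0601, 0.1355]
tool_rot: [-3.142, -0.0, -0.333]
contact_force: [-0.0, -0.8, -0.1]
opening: 0.0002
grip_force: 0.0
```

```bash
python3 - <<'E'
from h import *
where(); ball("scene"); ball("side")
E
```

```text
mixer mm 38.9 -33.4 z 135.5436945434882 F [-0.  -0.8 -0.1] 19.05 yaw -0.3325896646905542
scene blob [253 198  15  15 179] px [260.  204.9] surf mm 1.7 -40.1
  ray z123: 4.0 -31.6
side blob [265 194  12  13 127] px [270.3 199.6] surf mm -0.3 -39.2
  ray z123: 3.4 -33.9
```

>>> send_rows:
  plan:
    - [[0, 0, 0.8], [0, 0, 0]]
    - [[0, 0, 0.8], [0, 0, 0]]
    - [[0, 0, 0.78], [0, 0, 0]]
    - [[0, 0, 0], [0, 0, 0]]
    - [[-0.2, 0, 0], [0, 0, 0]]
    - [[-0.2, 0, 0], [0, 0, 0]]
    - [[-0.2, 0, 0], [0, 0, 0]]
    - [[-0.2, 0, 0], [0, 0, 0]]
    - [[-0.2, 0, 0], [0, 0, 0]]
    - [[0, 0, 0], [0, 0, 0]]

```text
time: 20.4
tool_pos: [0.5552, -0.0524, 0.076]
tool_rot: [3.141, 0.0, -0.333]
contact_force: [0.3, -0.0, 0.3]
opening: 0.0004
grip_force: 0.1
```

>>> send_rows:
  plan:
    - [[-0.15, 0, 0], [0, 0, 0]]
    - [[-0.15, 0, 0], [0, 0, 0]]
    - [[-0.15, 0, 0], [0, 0, 0]]
    - [[-0.15, 0, 0], [0, 0, 0]]
    - [[-0.15, 0, 0], [0, 0, 0]]
    - [[-0.15, 0, 0], [0, 0, 0]]
    - [[0, 0, 0], [0, 0, 0]]
    - [[0, 0, 0], [0, 0, 0]]
    - [[0, 0, 0], [0, 0, 0]]
    - [[0, 0, 0], [0, 0, 0]]

```text
time: 21.65
tool_pos: [0.5344, -0.0452, 0.076]
tool_rot: [3.141, 0.0, -0.333]
contact_force: [0.9, -0.8, 0.0]
opening: 0.0006
grip_force: 0.0
```

```bash
python3 - <<'E'
from h import *
where(); ball("scene"); ball("side")
E
```

```text
mixer mm -8.6 -34.1 z 75.95624293550077 F [ 0.9 -0.8  0. ] 21.65 yaw -0.3334348185383349
scene blob [233 203  11  15 142] px [238.4 210.3] surf mm -37.8 -38.3
  ray z123: -37.1 -34.8
side blob [249 202  16  13 140] px [255.1 208. ] surf mm -36.3 -37.5
  ray z123: -35.0 -35.4
```

>>> send_rows:
  plan:
    - [[-0.06, 0, 0], [0, 0, 0]]
    - [[-0.06, 0, 0], [0, 0, 0]]
    - [[-0.06, 0, 0], [0, 0, 0]]
    - [[-0.06, 0, 0], [0, 0, 0]]
    - [[0, 0, 0], [0, 0, 0]]
    - [[0, 0, 0], [0, 0, 0]]
    - [[0, 0, 0], [0, 0, 0]]
    - [[0, 0, 0], [0, 0, 0]]
    - [[0, 0, 0], [0, 0, 0]]
    - [[0, 0, 0], [0, 0, 0]]

```text
time: 23.0
tool_pos: [0.5299, -0.0435, 0.0761]
tool_rot: [-3.141, -0.003, -0.334]
contact_force: [5.7, -0.8, -4.8]
opening: 0.0003
grip_force: 2.7
```

```bash
python3 - <<'E'
from h import *
where(); ball("scene"); ball("side")
E
```

```text
mixer mm -13.3 -34.0 z 76.08177062677737 F [ 5.7 -0.8 -4.8] 23.0 yaw -0.3335356624819896
scene blob [230 204  11  15 130] px [235.5 211.2] surf mm -42.9 -37.4
  ray z123: -42.6 -35.7
side blob [247 203  15  13 135] px [253.4 209.1] surf mm -40.2 -37.3
  ray z123: -39.5 -36.1
```

The force rose to about 6 N with the ball at about -40 mm, so the lever is at the slot's end. I back off and rise.

>>> send_rows:
  plan:
    - [[0.4, 0, 0], [0, 0, 0]]
    - [[0.6, 0, 0], [0, 0, 0]]
    - [[0.4, 0, 0], [0, 0, 0]]
    - [[0, 0, -0.8], [0, 0, 0]]
    - [[0, 0, -1], [0, 0, 0]]
    - [[0, 0, -1], [0, 0, 0]]
    - [[0, 0, -1], [0, 0, 0]]
    - [[0, 0, -1], [0, 0, 0]]
    - [[0, 0, 0], [0, 0, 0]]
    - [[0, 0, 0], [0, 0, 0]]

```text
time: 24.35
tool_pos: [0.5612, -0.0546, 0.1949]
tool_rot: [3.141, 0.002, -0.333]
contact_force: [-0.1, 0.4, -0.1]
opening: 0.0008
grip_force: 0.0
```

```bash
python3 - <<'E'
from h import *
where(); p=ball("scene"); ball("side"); cv2.imwrite("pics/s5.png",cv2.resize(p[130:300,180:370],None,fx=4,fy=3.5,interpolation=cv2.INTER_CUBIC))
E
```

```text
mixer mm 19.9 -34.1 z 194.94402198983366 F [-0.1  0.4 -0.1] 24.35 yaw -0.3334185697200769
scene blob [230 204  15  15 177] px [237.4 211.1] surf mm -39.7 -38.1
  ray z123: -39.4 -36.5
side blob [247 203  13  13 133] px [253.2 209. ] surf mm -40.6 -37.0
  ray z123: -39.8 -35.5
```

View pics/s5.png

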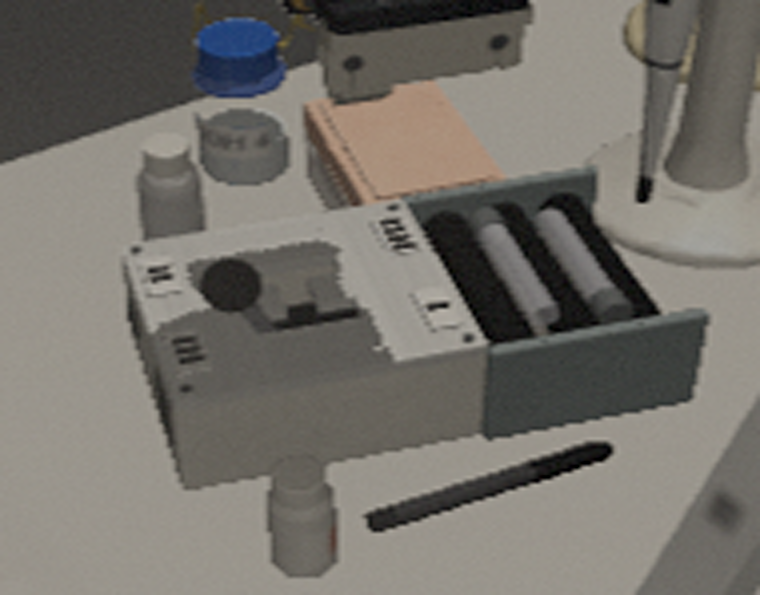

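The ball, at (232,285) in the crop, lies home in the near right slot by the three-bar plate at (187,350). The hand is clear and the bottles, tip box and marker are unmoved.

```bash
python3 -c "
from cell import robot; print(robot.hand_in())"
```

```text
the job is handed in; nothing more can be done
None
```

The lever is home in the near right slot by the three-bar plate, the hand is clear of it, and the bottles, tip box and marker look unmoved in the last picture; the job is handed in at about 24.5 s, with no verdict returned.

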